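# Weigh out a batch of nuts from a pouring cup

### The job

Weigh out a batch of nuts: lift the blue pouring cup out of its wooden cradle, stand it on the open bench and let go, then take it again by its black handle. Tip it over the scale pan bit by bit, just far enough that three to five of its seven nuts slide into the pan and the pointer comes to rest in the green band of the dial. Stand the cup upright on the bench again, outside the cradle, with the remaining nuts in it; spill none, and leave the tape measure where it is.

Things in the scene. Friction and masses are not known exactly. Their poses are not given: they have to be found in the camera images.
- cup_mid (a point): Centre of the blue sheet-steel pouring cup, 50 mm above its underside. +z up, +x from handle to pouring lip, y across. Open top, 100 mm high, walls 3 mm. Two flat parallel upright sides, 64 mm apart outside, full height from x = -37 (back wall) to +19 mm. The front is upright to 30 mm height (x = +19), then slopes out 40 degrees from upright to the lip. About 0.2 kg; 0.62 with seven nuts
- cup_lip (a point): Middle of the cup's pouring lip: 75 mm ahead (+x) of the cup's centre line, at rim height, 100 mm above the underside. As the cup is tilted lip-down, the first nuts (mostly three to five, one after the other within about a second) slide out at some 60 to 78 degrees of tilt, the last ones only beyond 90
- cup_handle: Centre of the upright black grip of the cup's D handle: 71 mm behind the cup's centre line (-x), 39 mm above its underside. Grip 18 mm wide (along y), 16 mm deep, 46 mm high; 26 mm free between it and the cup's back wall. Axes as the cup's; rigidly part of the cup
- cup_stand: Wooden cradle fixed to the bench, 60 mm high; the cup starts in it, its underside 8 mm above the bench. Origin on the bench under the cup; +x is where the cup's lip points. Spans x = -100 to +60, y = -66 to +66 mm. Its cheeks leave 5 mm beside the cup and 4 mm beside the handle, so only the upper 48 mm of the cup can be gripped there. The cup lifts straight up, free after 60 mm
- pan_centre (a point): Centre of the floor of the scale's round steel pan, 69 mm above the bench when empty, sinking 2 mm per nut. Pan 180 mm across at its rim, 120 at its floor, rim 33 mm above the floor. The green scale is fixed; its housing is 170 mm square and 54 mm high under the pan. Its dial stands out 142 mm from the pan's centre towards the scale's -x (the robot's side), 82 mm high, 86 mm wide
- scale_pointer (a joint): Angle of the red pointer on the scale's dial, rad: 0 empty (pointer to the top of the dial), growing clockwise by 0.4 for each nut that lies in the pan (60 g each). The green band runs from 1.0 to 2.2 (three to five nuts)
- tape_measure_mid (a point): Bystander: yellow and black tape measure lying on the bench, 71 x 76 x 34 mm; point at half its height
- nut_0: One of seven alike plain steel hexagon nuts that start jumbled in the cup: 30 mm across flats, 35 mm across corners, 16 mm thick, 60 g; its centre
- nut_1: Another such nut, its centre
- nut_2: Another such nut, its centre
- nut_3: Another such nut, its centre
- nut_4: Another such nut, its centre
- nut_5: Another such nut, its centre
- nut_6: Another such nut, its centre

How it is judged:
By the outcome, as a careful person would: the job done as asked, in the order asked, and still so for the second after the job is handed in, with the robot touching nothing.
It also fails if it takes over 66 s, if anything falls off the work surface, if the arm or the gripper's body presses on something with over 40 N, if the wrist force passes 120 N, or if a joint passes its speed limit or range.

### The arm

A 6-joint arm with a two-finger parallel gripper is mounted at the origin on a cart in front of the work surface, level with it; the furniture and walls round the work are solid. World frame = base frame: x ahead of the robot, y to its left, z up, the work surface at z = 0. Lengths are in mm, angles in rad, forces in N, time in s.
With the tool pointing down it reaches from about 275 to 725 mm from the base axis. Payload 5.6 kg.
Tool frame: the origin (TCP) lies midway between the tips of the shut fingers; the grasp point (between the pads) lies 19 mm behind it; z points along the fingers, y is the line along which they close (so a half turn about z gives the same grasp; the last joint's range is limited). The gripper opens to 85 mm and grips with 20 to 120 N. Pads are 22 mm wide; open, the fingers measure 114 mm over their backs; the gripper's body (76 mm by 85 mm) begins 54 mm behind the grasp point. The pads swing forward as they close: fully open they stand 13 mm farther back than shut.
Start: joints at [0.285, 0.255, 0.108, 0, -1.424, -0.285], TCP at [549.994, 0.025, 231.283] pointing down, gripper open.
Joint ranges: [-2.95, 2.95], [-1.21, 1.97], [-1.09, 1.5], [-2.87, 1.71], [-2.94, -0.07], [-3.05, 3.05]. Speed limits (rad/s): [2.57, 2.57, 3.14, 3.14, 3.14, 3.14].

### API

Orientations are given as a unit quaternion [w, x, y, z].
In Python, from bench import * gives the robot as it stands.
- The arm moves only by the tool play_rows, never from a script. Its argument "moves" is a list that holds one entry, the list of rows, each a list of 7 numbers: the turn, a rotation vector about the world's x, y, z in rad, then the shift along the world's x, y, z in cm, then the opening, from -1 (shut) to 1 (fully open), so that 0 is half open. A call has 1 to 20 rows; each row shifts and turns the commanded pose from where the row before left it; what a row does not reach is not made up. A row lasts 1/10 s, in which the tool goes at most 50 mm and 8.59 degrees, less where a joint would pass 70% of its speed; a pose out of reach is approached as far as the arm can. A call is refused whole if a number of a shift passes 5 or a number of a turn 0.15, either way. A call with a gripper value outside its range is refused whole. The fingers move at their own pace and stop on an object; "squeeze" is the grip in N (left out, the last holds). Time passes only in rows, so rows that do not move let the fingers close. It gives the time, the measured TCP pose, the force and the opening at its end, in the units of the state.
- sense(): the state, without advancing time (a new reading comes with each control period).
- read_camera(name): name is "scene" or "side" or "wrist"; returns (picture, depth): 420x560x3 uint8, red, green, blue; 420x560 float32, mm along the optical axis (not along the pixel's ray), 0 where there is no reading.
- get_calibration(name): a dict with "fx", "fy", "cx", "cy" (pixels), "pose" (4x4, takes a point from camera to world coordinates). Camera axes: x right, y up, looking along -z (the intrinsics and any distortion apply to the point x, -y, -z); pixel columns grow to the right and rows downward; lengths in mm; the calibration is good to about 2 mm. A picture is of the moment at which its call begins: read the wrist's pose just before it. get_calibration takes no time and is no camera call; for the wrist camera it gives the pose at the moment of the call.
- finish_job(): hands the job in, once; it reports no verdict.
Trained networks look in the newest picture that a camera, given by its name, has taken for a name from the list of things; names that differ only in an ending like _2 or _b are one class to them, and where a whole thing is asked for, a point or a joint stands for the part that bears it (a point fixed in the world has none). Each returns a list of dicts, best first, with "confidence" (0 to 1); they miss things now and then, are a little off and sometimes report something else, mostly with a low value. They report only what shows in the picture. A call takes as long as a camera call.
- look_for(camera, label): "box" ([centre column, centre row, width, height] in pixels, round what is visible of it).
- spot_point(camera, label): "uv" ([column, row] in pixels: a listed point, or the origin of a listed thing).
The state is a dict: "time": time; "q": joint angles; "qvel": joint speeds; "tau": joint torques, N m; "eef_pos": TCP position; "ee_rot": TCP orientation; "force": force on the tool from outside, world axes, zero at the start; "ft_torque": the same for the moment, N m; "gripper_width": opening from 0.0 (shut) to 1.0 (fully open).
Only numpy, scipy, OpenCV 4.12 (cv2) and the standard library are available. Lean on these libraries where they do the work, as an engineer would, in place of code of your own. Each camera call takes 0.05 s, during which the arm holds its last target. There are 200 camera calls.

## Working session

There is one attempt and no reset: what is moved stays moved. The work goes in short steps, Python scripts to look and compute and a tool call to move; the robot and the scene stay as the last step left them, time stands still between calls to the robot, and variables do not carry over. Pictures are saved under pics/ and viewed, on a budget of 10 in all, crops included, one or two more only if the job needs it, and the job is handed in when it is done.

Besides the shell and the picture viewer there is one more tool, called after "Request:" as name(argument=value, ...), one argument or row to a line, values as JSON. play_rows: Moves the arm, as the interface text tells. Its arguments: {"type":"object","properties":{"moves":{"type":"array"},"squeeze":{"type":"number"}},"required":["moves"]}

```bash
ls; mkdir -p pics; cat > h.py <<'E'
from bench import *
import numpy as np, cv2
def px2w(cam,uv,depth=None,z=None):
    c=get_calibration(cam);P=np.array(c["pose"])
    r=np.array([(uv[0]-c["cx"])/c["fx"],-(uv[1]-c["cy"])/c["fy"],-1.0])
    d=P[:3,:3]@r;o=P[:3,3]
    t=depth if z is None else (z-o[2])/d[2]
    return o+t*d
def save(cam,name):
    im,dp=read_camera(cam);cv2.imwrite("pics/"+name,im[:,:,::-1]);return im,dp
E
python3 - <<'E'
from h import *
a,da=save("scene","s.png");b,db=save("side","d.png")
cv2.imwrite("pics/1.png",cv2.resize(np.vstack([a,b])[:,:,::-1],(400,600)) if 0 else np.vstack([cv2.resize(a,(400,300)),cv2.resize(b,(400,300))])[:,:,::-1])
H={"cup_mid":None,"cup_lip":108,"cup_handle":47,"cup_stand":0,"pan_centre":69,"tape_measure_mid":17}
for cam,d in(("scene",da),("side",db)):
  for l in H:
    r=spot_point(cam,l)[:2]
    for q in r:
      u,v=q["uv"];dd=d[min(419,int(v)),min(559,int(u))]
      z=H[l] if H[l] is not None else 58
      print(cam,l,round(q["confidence"],2),np.round([u,v]),"plane",np.round(px2w(cam,(u,v),z=z)),"dep",np.round(px2w(cam,(u,v),dd)))
print(sense())
E
```

```text
pics
scene cup_mid 0.77 [166. 289.] plane [542. 305.  58.] dep [539. 306.  62.]
scene cup_mid 0.27 [139. 266.] plane [644. 322.  58.] dep [608. 332. 105.]
scene cup_lip 0.61 [136. 263.] plane [615. 333. 108.] dep [699. 311.   0.]
scene cup_handle 0.47 [187. 305.] plane [481. 287.  47.] dep [470. 291.  66.]
scene cup_stand 0.97 [167. 307.] plane [534. 318.   0.] dep [495. 330.  61.]
scene pan_centre 0.59 [360. 171.] plane [ 530. -328.   69.] dep [115. 192. 692.]
scene tape_measure_mid 0.91 [226. 217.] plane [669.  43.  17.] dep [659.  49.  31.]
scene tape_measure_mid 0.33 [164. 285.] plane [585. 294.  17.] dep [545. 306.  74.]
side cup_mid 0.94 [218. 291.] plane [534. 308.  58.] dep [512. 335.  90.]
side cup_lip 0.68 [175. 272.] plane [604. 342. 108.] dep [603. 344. 110.]
side cup_handle 0.55 [250. 299.] plane [469. 290.  47.] dep [463. 300.  59.]
side cup_stand 0.59 [220. 311.] plane [537. 306.   0.] dep [500. 351.  57.]
side pan_centre 0.21 [211. 288.] plane [543. 315.  69.] dep [525. 337.  95.]
side tape_measure_mid 0.86 [240. 220.] plane [663.  18.  17.] dep [652.  34.  30.]
{'time': 0.7, 'q': array([ 2.84611951e-01,  2.55062613e-01,  1.08174099e-01, -1.23958263e-05,
       -1.42390420e+00, -2.84628640e-01]), 'qvel': array([ 1.44773071e-03, -1.78396134e-04,  3.73439334e-05, -6.19651895e-05,
        8.36627784e-04,  1.76885972e-04]), 'tau': array([-1.91918502e-04, -3.86295033e+01,  2.38031709e+01,  5.36711007e+00,
       -5.46830288e-04,  4.40862971e-05]), 'eef_pos': array([5.49977141e+02, 3.10392173e-02, 2.31290724e+02]), 'ee_rot': array([ 4.52801609e-06, -7.07100239e-01,  7.07113323e-01,  4.51115900e-06]), 'force': array([ 0.43662075, -0.10458737, -0.17757319]), 'ft_torque': array([0.04648541, 0.03981515, 0.04063149]), 'gripper_width': 1.002402821138248}
```

View pics/1.png

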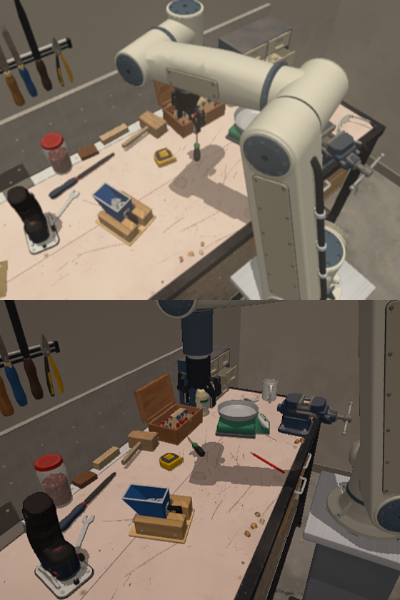

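Both views show the cup in its cradle at about (166,289) scene / (218,291) side, with a heading near +20°. In the side view the pan is around (332,154), beyond the tape. I'll move above the cup now and measure the rest from there.

Request:
play_rows(
  moves=[
    [[0, 0, -0.1018, -0.1, 2.6, -0.2, 1], [0, 0, -0.1018, -0.1, 2.6, -0.2, 1], [0, 0, -0.1018, -0.1, 2.6, -0.2, 1], [0, 0, -0.1018, -0.1, 2.6, -0.2, 1], [0, 0, -0.1018, -0.1, 2.6, -0.2, 1], [0, 0, -0.1018, -0.1, 2.6, -0.2, 1], [0, 0, -0.1018, -0.1, 2.6, -0.2, 1], [0, 0, -0.1018, -0.1, 2.6, -0.2, 1], [0, 0, -0.1018, -0.1, 2.6, -0.2, 1], [0, 0, -0.1018, -0.1, 2.6, -0.2, 1], [0, 0, -0.1018, -0.1, 2.6, -0.2, 1], [0, 0, -0.1018, -0.1, 2.6, -0.2, 1], [0, 0, 0, 0, 0, 0, 1], [0, 0, 0, 0, 0, 0, 1]],
  ],
)

```text
time: 2.1
eef_pos: [537.8, 312.3, 206.9]
ee_rot: [-0.0, -0.175, 0.985, -0.0]
force: [-0.1, -0.5, -0.2]
gripper_width: 1.0
```

```bash
cat >> h.py <<'E'
def spots(cams,H):
  for cam in cams:
    im,d=read_camera(cam)
    for l in H:
      for q in spot_point(cam,l)[:2]:
        u,v=q["uv"]
        if q["confidence"]>.25: print(cam,l,round(q["confidence"],2),np.round([u,v]),"plane",np.round(px2w(cam,(u,v),z=H[l]),1),"dep",np.round(px2w(cam,(u,v),d[min(419,int(v)),min(559,int(u))]),1))
E
python3 - <<'E'
from h import *
s=sense();print(s["q"].tolist(),s["eef_pos"],s["ee_rot"],s["time"])
a,_=save("scene","s2.png");b,_=save("wrist","w2.png")
cv2.imwrite("pics/2.png",np.hstack([cv2.resize(x,(400,300)) for x in (a,b)])[:,:,::-1])
spots(["wrist","scene","side"],{"cup_mid":58,"cup_lip":108,"cup_handle":47,"cup_stand":0,"pan_centre":69,"tape_measure_mid":17})
print("pan rim guess",px2w("side",(332,154),z=102),"screwdriver",px2w("side",(276,207),z=10))
for c in("side","scene"):
  print(c,[(np.round(q["box"]),q["confidence"]) for q in look_for(c,"scale_pointer")[:2]])
E
```

```text
[0.777016624938035, 0.40679320708230754, 0.26311455934564515, 0.00010354580742653164, -1.4277925703921148, -1.9966217407580147] [537.83744614 312.29711592 206.93537661] [-2.49241445e-04 -1.74701887e-01  9.84621315e-01 -2.33182356e-04] 2.1
wrist cup_mid 0.81 [276. 193.] plane [538.4 308.2  58. ] dep [533.3 306.5  77.3]
wrist cup_mid 0.68 [294. 204.] plane [542.  326.4  58. ] dep [538.6 324.6  70.2]
wrist cup_lip 0.67 [267. 306.] plane [613.6 328.9 108. ] dep [612.3 328.5 110.1]
wrist cup_handle 0.64 [281. 108.] plane [472.3 288.5  47. ] dep [471.3 288.   71.7]
scene cup_mid 0.61 [168. 289.] plane [540.2 302.3  58. ] dep [527.9 306.4  76.4]
scene cup_lip 0.62 [136. 269.] plane [601.5 341.9 108. ] dep [601.3 342.  108.2]
scene cup_handle 0.6 [188. 308.] plane [471.2 291.2  47. ] dep [465.4 293.4  56.6]
scene cup_handle 0.27 [228. 214.] plane [652.6  46.6  47. ] dep [232.8 299.5 593.1]
scene cup_stand 0.88 [171. 309.] plane [524.8 313.1   0. ] dep [496.9 322.2  45. ]
scene tape_measure_mid 0.81 [228. 216.] plane [669.8  37.2  17. ] dep [234.3 299.1 587.6]
side cup_mid 0.75 [216. 289.] plane [539.7 305.8  58. ] dep [516.3 334.4  91.5]
side cup_lip 0.8 [173. 270.] plane [611.1 339.7 108. ] dep [708.7 244.7  -1.5]
side cup_handle 0.53 [251. 298.] plane [470.5 285.5  47. ] dep [463.5 296.1  59.1]
side cup_stand 0.9 [220. 310.] plane [537.9 303.9   0. ] dep [501.8 348.2  56.8]
side pan_centre 0.67 [328. 161.] plane [ 539.6 -311.8   69. ] dep [ 540.1 -313.2   68.3]
pan rim guess [ 523.66792686 -297.61514971  102.        ] screwdriver [608.81397741 -89.33068225  10.        ]
side []
scene []
```

View pics/2.png

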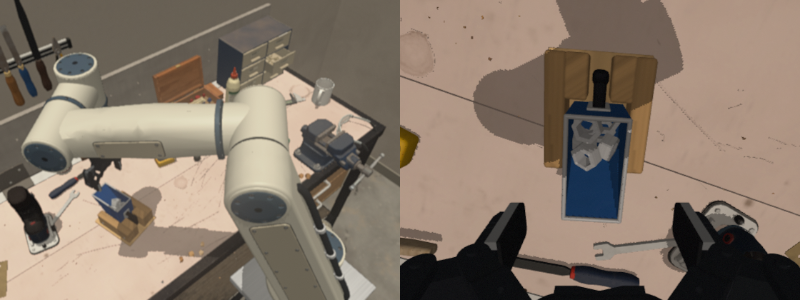

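The wrist view shows the cup between the cheeks, rim corners around (237,164), (323,161), (228,308), (311,307) in full-size pixels, and the nuts toward the handle end. I'll get the rim rectangle from depth.

```bash
python3 - <<'E'
from h import *
for p in[(237,164),(323,161),(228,308),(311,307)]: print(px2w("wrist",p,z=108).round(1))
im,d=read_camera("wrist");c=get_calibration("wrist");P=np.array(c["pose"])
v,u=np.mgrid[:420,:560]
X=np.stack([(u-c["cx"])/c["fx"]*d,-(v-c["cy"])/c["fy"]*d,-d],-1)@P[:3,:3].T+P[:3,3]
m=(d>0)&(X[...,2]>101)&(X[...,2]<115)&(v>120)&(v<340)&(u>200)&(u<350)
pts=X[m][:,:2].astype(np.float32);print(len(pts),cv2.minAreaRect(pts),X[m][:,2].mean())
m=(d>0)&(X[...,2]>50)&(X[...,2]<66)&(v>50)&(v<250)&(u>180)&(u<380)
pts=X[m][:,:2].astype(np.float32);print("cradle",cv2.minAreaRect(pts),len(pts))
# scale rim from side depth
im,d=read_camera("side");c=get_calibration("side");P=np.array(c["pose"])
X=np.stack([(u-c["cx"])/c["fx"]*d,-(v-c["cy"])/c["fy"]*d,-d],-1)@P[:3,:3].T+P[:3,3]
m=(d>0)&(X[...,2]>97)&(X[...,2]<106)&(abs(u-330)<50)&(abs(v-155)<35)
pts=X[m][:,:2].astype(np.float32);print("pan",cv2.minEnclosingCircle(pts),cv2.fitEllipse(cv2.convexHull(pts)),len(pts))
E
```

```text
[514.4 272.7 108. ]
[492.4 326.9 108. ]
[625.  301.1 108. ]
[601.9 361.7 108. ]
3925 ((559.5689697265625, 313.4710693359375), (116.48614501953125, 65.95520782470703), 16.106712341308594) 109.43046134496687
cradle ((513.8977661132812, 299.5076904296875), (134.75634765625, 121.75448608398438), 15.975951194763184) 15159
pan ((602.0421142578125, -380.1826171875), 181.14456176757812) ((599.6002807617188, -377.15130615234375), (214.60452270507812, 363.0020751953125), 50.633033752441406) 249
```

Request:
play_rows(
  moves=[
    [[0, 0, -0.07, -0.5, -0.5, 0, 1], [0, 0, 0, 0, 0, -2, 1], [0, 0, 0, 0, 0, -2.5, 1], [0, 0, 0, 0, 0, -3, 1], [0, 0, 0, 0, 0, -3, 1], [0, 0, 0, 0, 0, -2.5, 1], [0, 0, 0, 0, 0, -1.5, 1], [0, 0, 0, 0, 0, 0, 1], [0, 0, 0, 0, 0, 0, -1], [0, 0, 0, 0, 0, 0, -1], [0, 0, 0, 0, 0, 0, -1], [0, 0, 0, 0, 0, 0, -1], [0, 0, 0, 0, 0, 0, -1], [0, 0, 0, 0, 0, 0, -1]],
  ],
  squeeze=60,
)

```text
time: 4.85
eef_pos: [533.9, 307.5, 63.8]
ee_rot: [0.001, -0.139, 0.99, 0.001]
force: [-0.8, -1.0, 6.1]
gripper_width: 0.745
```

```bash
python3 - <<'E'
from h import *
s=sense();print(s["q"].tolist(),s["eef_pos"].tolist(),s["ee_rot"].tolist(),s["time"],s["gripper_width"],s["force"])
E
python3 -c "import bench;print([n for n in dir(bench) if n[0]!='_'])"
```

```text
[0.7762623481530392, 0.478130682834652, -0.0007083641071395592, 0.0007629698196143312, -1.0892148988464734, -2.0679016540464814] [533.8677071305991, 307.4712692290745, 63.844679951538254] [0.001303688048290053, -0.13930011465881334, 0.9902492026865809, 0.0005431685788960165] 4.85 0.7445151569856182 [-0.81707382 -0.97530266  6.05994281]
['IKError', 'finish_job', 'get_calibration', 'look_for', 'read_camera', 'sense', 'spot_point']
```

Request:
play_rows(
  moves=[
    [[0, 0, 0, 0, 0, 0.5, -1], [0, 0, 0, 0, 0, 1.5, -1], [0, 0, 0, 0, 0, 1.5, -1], [0, 0, 0, 0, 0, 1.5, -1], [0, 0, 0, 0, 0, 1.5, -1], [0, 0, 0, 0, 0, 1.5, -1], [0, 0, 0, 0, 0, 0.5, -1], [0, 0, 0, -0.34, -1, 0, -1], [0, 0, 0, -0.34, -2, 0, -1], [0, 0, 0, -0.34, -3, 0, -1], [0, 0, 0, -0.34, -3, 0, -1], [0, 0, 0, -0.34, -3.5, 0, -1], [0, 0, 0, -0.34, -3.5, 0, -1], [0, 0, 0, -0.34, -3.5, 0, -1], [0, 0, 0, -0.34, -3.5, 0, -1], [0, 0, 0, -0.34, -3, 0, -1], [0, 0, 0, -0.34, -2.5, 0, -1], [0, 0, 0, -0.34, -2, 0, -1], [0, 0, 0, -0.34, -1.5, 0, -1], [0, 0, 0, -0.34, -0.7, 0, -1]],
  ],
)

```text
time: 6.85
eef_pos: [487.5, -21.2, 146.4]
ee_rot: [-0.001, -0.138, 0.99, 0.0]
force: [0.1, -0.3, -6.3]
gripper_width: 0.743
```

```bash
python3 - <<'E'
from h import *
s=sense();print(s["q"].tolist(),s["eef_pos"].tolist(),s["ee_rot"].tolist(),s["time"],s["gripper_width"],s["force"])
a,_=save("scene","s3.png");b,_=save("side","d3.png")
cv2.imwrite("pics/3.png",np.hstack([cv2.resize(x,(400,300)) for x in (a,b)])[:,:,::-1])
E
```

```text
[0.2780420942864439, 0.1792448833285374, -0.20967592679741529, -0.00046684347033091743, -1.183819387513527, -1.5708333941196675] [487.52562485241714, -21.246573735816984, 146.41230904342694] [-0.0009925019738382754, -0.13846779952633187, 0.9903664357941562, 7.92877473067396e-05] 6.85 0.7433403538733765 [ 0.10249056 -0.28190357 -6.34060644]
```

View pics/3.png

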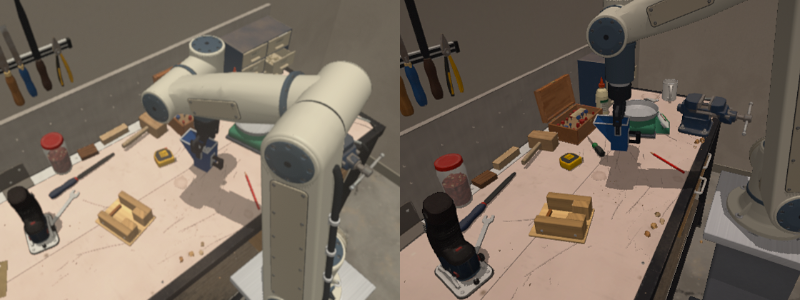

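The cup hangs upright in the grip (-6.3 N, full weight) with all of the bench below it apparently clear. I'll check the positions of the pencil and screwdriver first.

```bash
python3 - <<'E'
from h import *
for n,p in(("pencil ends",(652,153)),("pencil",(686,173)),("screwdriver",(592,143)),("sd",(606,156))): print(n,px2w("side",((p[0]-400)*1.4,p[1]*1.4),z=5).round())
for n,p in(("pencil",(245,173)),("pencil",(258,208))): print(n,px2w("scene",(p[0]*1.4,p[1]*1.4),z=5).round())
E
```

```text
pencil ends [ 403. -152.    5.]
pencil [254. -81.   5.]
screwdriver [ 649. -121.    5.]
sd [555. -59.   5.]
pencil [ 408. -152.    5.]
pencil [267. -79.   5.]
```

Request:
play_rows(
  moves=[
    [[0, 0, 0, 0, 0, -1, -1], [0, 0, 0, 0, 0, -1.5, -1], [0, 0, 0, 0, 0, -1.5, -1], [0, 0, 0, 0, 0, -1, -1], [0, 0, 0, 0, 0, 0, -1]],
  ],
)

```text
time: 7.45
eef_pos: [487.6, -19.5, 95.3]
ee_rot: [-0.002, -0.139, 0.99, 0.0]
force: [-0.7, 0.3, -6.8]
gripper_width: 0.742
```

Request:
play_rows(
  moves=[
    [[0, 0, 0, -0.5, 0.8, -0.5, -1], [0, 0, 0, -0.5, 0.8, -1, -1], [0, 0, 0, 0, 0, -1, -1], [0, 0, 0, 0, 0, -0.8, -1], [0, 0, 0, 0, 0, -0.3, -1], [0, 0, 0, 0, 0, 0, -1], [0, 0, 0, 0, 0, 0, -1]],
  ],
)

```text
time: 8.15
eef_pos: [479.2, -4.1, 61.5]
ee_rot: [0.0, -0.139, 0.99, -0.0]
force: [0.4, 0.2, -7.2]
gripper_width: 0.742
```

Request:
play_rows(
  moves=[
    [[0, 0, 0, 0, 0, -0.3, -1], [0, 0, 0, 0, 0, -0.2, -1], [0, 0, 0, 0, 0, -0.1, -1], [0, 0, 0, 0, 0, 0, -1]],
  ],
)

```text
time: 8.55
eef_pos: [479.0, -4.0, 55.9]
ee_rot: [0.0, -0.139, 0.99, -0.0]
force: [-2.3, 0.5, 0.9]
gripper_width: 0.742
```

Request:
play_rows(
  moves=[
    [[0, 0, 0, 0, 0, 0, 0.7], [0, 0, 0, 0, 0, 0, 1], [0, 0, 0, 0, 0, 0, 1], [0, 0, 0, 0, 0, 0, 1], [0, 0, 0, 0, 0, 2, 1], [0, 0, 0, 0, 0, 3, 1], [0, 0, 0, 0, 0, 4, 1], [0, 0, 0, -1, 0, 4, 1], [0, 0, 0, -2, -0.5, 3, 1], [0, 0, 0, -2, -0.5, 0, 1], [0, 0, 0, 0, 0, 0, 1]],
  ],
)

```text
time: 9.65
eef_pos: [427.8, -14.2, 216.7]
ee_rot: [0.002, -0.139, 0.99, 0.0]
force: [0.1, 1.1, -0.6]
gripper_width: 1.003
```

```bash
cat >> h.py <<'E'
def cloud(cam):
    im,d=read_camera(cam);c=get_calibration(cam);P=np.array(c["pose"]);v,u=np.mgrid[:420,:560]
    return im,d,np.stack([(u-c["cx"])/c["fx"]*d,-(v-c["cy"])/c["fy"]*d,-d],-1)@P[:3,:3].T+P[:3,3]
E
python3 - <<'E'
from h import *
s=sense();print(s["q"].tolist(),s["eef_pos"].tolist(),s["ee_rot"].tolist(),s["time"],s["gripper_width"],s["force"])
im,d,X=cloud("wrist");cv2.imwrite("pics/4.png",im[:,:,::-1])
m=(d>0)&(X[...,2]>92)&(X[...,2]<108)&(abs(X[...,0]-510)<90)&(abs(X[...,1])<80)
pts=X[m][:,:2].astype(np.float32);print(len(pts),cv2.minAreaRect(pts),X[m][:,2].mean())
spots(["wrist","side"],{"cup_mid":50,"cup_lip":100,"cup_handle":39})
# kinematic fit, tool-down samples
from scipy.optimize import least_squares
S=[([0.2846,0.25506,0.10817,-1.42390],[549.98,.03,231.29]),([.77702,.40679,.26311,-1.42779],[537.84,312.3,206.94]),([.77626,.47813,-.00071,-1.08921],[533.87,307.47,63.84]),([.27804,.17924,-.20968,-1.18382],[487.53,-21.25,146.41]),(list(s["q"][[0,1,2,4]]),list(s["eef_pos"]))]
def res(p):
    a0,L1,L2,off,hh,L3,d=p;o=[]
    for q,x in S:
        f=q[1]-q[2];t=f-q[3];r=a0+L1*np.sin(q[1])+L2*np.cos(f)+off*np.sin(f)+L3*np.cos(t);z=hh+L1*np.cos(q[1])-L2*np.sin(f)+off*np.cos(f)-L3*np.sin(t)
        c,sn=np.cos(q[0]),np.sin(q[0]);o+=[c*r-sn*d-x[0],sn*r+c*d-x[1],z-x[2]]
    return np.r_[o,(p-np.array([0,400,400,0,300,230,-155]))*1e-3]
k=least_squares(res,[0,400,400,0,300,230,-155]);print(k.x.round(1),np.abs(k.fun[:-7]).max())
E
```

```text
[0.3356529926369448, 0.014395739375195485, -0.21203302929372472, -0.0002529211521833787, -1.3411251808302649, -1.6272674576061774] [427.77913633399316, -14.198805544368069, 216.73075204648822] [0.0015661303708319574, -0.13910954035940895, 0.9902756648306661, 0.000436647269253506] 9.65 1.0029119868323404 [ 0.11364023  1.12398535 -0.57470912]
3218 ((504.9450378417969, 2.59881591796875), (116.5609359741211, 65.80030822753906), 16.097108840942383) 100.21361406395381
wrist cup_mid 0.61 [273. 248.] plane [485.1  -3.7  50. ] dep [476.4  -5.8  69.7]
wrist cup_lip 0.89 [276. 353.] plane [557.9  19.8 100. ] dep [557.   19.5 101.2]
wrist cup_handle 0.56 [272. 170.] plane [416.3 -24.1  39. ] dep [411.6 -25.   61.3]
side cup_mid 0.87 [305. 223.] plane [479.5   1.3  50. ] dep [470.1  22.5  65.8]
side cup_lip 0.73 [273. 202.] plane [558.1  21.1 100. ] dep [620.4 -91.9  20.5]
side cup_handle 0.68 [331. 162.] plane [ 548.2 -362.8   39. ] dep [404.6  31.2 246.6]
side cup_handle 0.55 [332. 228.] plane [413.9 -22.5  39. ] dep [410.6 -13.   46. ]
[ 1.000e-01  5.207e+02  4.007e+02 -0.000e+00  1.550e+02  3.690e+02
 -1.544e+02] 0.17990289211672916
```

View pics/4.png

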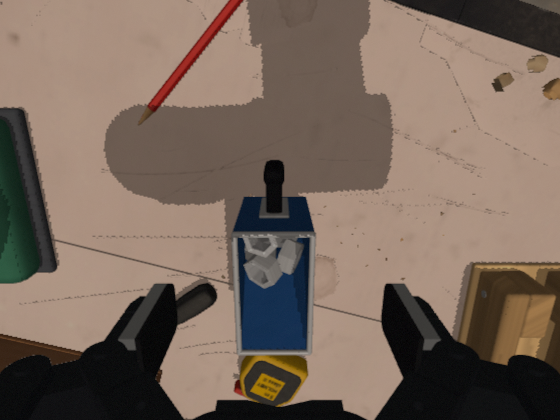

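Picture 4 shows the cup upright on the open bench, handle at about (274,175), nuts inside, and the screwdriver and tape clear of it. A depth fit puts the handle at about (418,-22), yaw 16°. Before pitching the tool I'll check the wrist camera's offset and try a 60° pitch reach.

```bash
python3 - <<'E'
from h import *
from scipy.spatial.transform import Rotation as R
s=sense();w=s["ee_rot"];Rt=R.from_quat(np.roll(w,-1)).as_matrix();P=np.array(get_calibration("wrist")["pose"])
print("cam in tool",Rt.T@(P[:3,3]-s["eef_pos"]),"tool axes\n",Rt.round(2))
E
```

```text
cam in tool [  82.74106953   -0.43353344 -143.66427899] tool axes
 [[-0.96 -0.28 -0.  ]
 [-0.28  0.96 -0.  ]
 [ 0.   -0.   -1.  ]]
```

Request:
play_rows(
  moves=[
    [[0.0289, -0.1006, 0, -0.8, -0.3, -0.5, 0.2], [0.0289, -0.1006, 0, -0.8, -0.3, -0.5, 0.2], [0.0289, -0.1006, 0, -0.8, -0.3, -0.5, 0.2], [0.0289, -0.1006, 0, -0.8, -0.3, -0.5, 0.2], [0.0289, -0.1006, 0, -0.6, -0.4, -0.5, 0.2], [0, 0, 0, 0, 0, 0, 0.2]],
  ],
)

```text
time: 10.7
eef_pos: [385.5, -31.7, 185.5]
ee_rot: [0.254, -0.134, 0.957, 0.036]
force: [-0.7, 1.0, -0.4]
gripper_width: 0.598
```

```bash
python3 - <<'E'
from h import *
s=sense();print(s["q"].tolist(),s["eef_pos"].tolist(),s["ee_rot"].tolist(),s["gripper_width"])
E
```

```text
[0.37602109108584064, -0.4225695581774005, -0.7626761840770034, 0.07165665584334109, -0.7145469098349345, -1.7105828943521313] [385.45286091626684, -31.6563480493021, 185.46252736536525] [0.2541669124838608, -0.13389860706287363, 0.9571536829507333, 0.036430356008286695] 0.5983472600509324
```

Fitted kinematics (L3≈370) show that 60° of pitch would run near the joint-5 limit at the handle; 68° is comfortable. I'll approach the handle at that pitch.

Request:
play_rows(
  moves=[
    [[-0.0183, 0.0638, 0, 0.3, 0.1, -1.5, 0.2], [-0.0183, 0.0638, 0, 0.3, 0.1, -2, 0.2], [0, 0, 0, 0.3, 0.1, -2, 0.2], [0, 0, 0, 0.3, 0.1, -2, 0.2], [0, 0, 0, 0.1, 0, -1.6, 0.2], [0, 0, 0, 0, 0, 0, 0.2], [0, 0, 0, 0, 0, 0, 0.2]],
  ],
)

```text
time: 11.4
eef_pos: [404.3, -25.9, 99.7]
ee_rot: [0.192, -0.137, 0.971, 0.027]
force: [-0.2, 0.3, 1.4]
gripper_width: 0.599
```

```bash
python3 - <<'E'
from h import *
s=sense();print(s["q"].round(3),s["eef_pos"],s["ee_rot"],s["gripper_width"])
im,d=save("wrist","5.png")
spots(["wrist"],{"cup_handle":39})
E
```

```text
[ 0.354 -0.191 -0.807  0.053 -0.567 -1.685] [404.30105281 -25.92035661  99.72997411] [ 0.1919211  -0.13667506  0.97147479  0.0268879 ] 0.5985914312315603
wrist cup_handle 0.88 [277. 214.] plane [416.5 -23.5  39. ] dep [410.2 -25.3  46.4]
```

View pics/5.png

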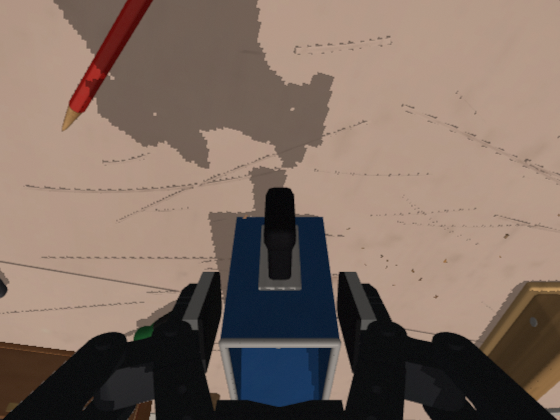

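Picture 5 shows the handle at (280,235), centred between the fingers at 205 and 355. I'll go down along the tool axis and close.

Request:
play_rows(
  moves=[
    [[0, 0, 0, 0.4, 0.1, -1.4, 0.2], [0, 0, 0, 0.4, 0.1, -1.6, 0.2], [0, 0, 0, 0.4, 0.1, -1.6, 0.2], [0, 0, 0, 0.4, 0.1, -1.6, 0.2], [0, 0, 0, 0.4, 0.1, -1.0, 0.2], [0, 0, 0, 0, 0, 0, 0.2], [0, 0, 0, 0, 0, 0, -1], [0, 0, 0, 0, 0, 0, -1], [0, 0, 0, 0, 0, 0, -1], [0, 0, 0, 0, 0, 0, -1], [0, 0, 0, 0, 0, 0, -1], [0, 0, 0, 0, 0, 0, -1], [0, 0, 0, 0, 0, 0, -1]],
  ],
  squeeze=110,
)

```text
time: 12.85
eef_pos: [424.6, -20.7, 28.5]
ee_rot: [0.193, -0.137, 0.971, 0.027]
force: [-3.4, -0.1, 5.0]
gripper_width: 0.197
```

Request:
play_rows(
  moves=[
    [[0, 0, 0, 0, 0, 0.5, -1], [0, 0, 0, 0, 0, 1, -1], [0, 0, 0, 0, 0, 1.5, -1], [0, 0, 0, 0, 0, 1.5, -1], [0, 0, 0, 0, 0, 0.5, -1], [0, 0, 0, 0, 0, 0, -1], [0, 0, 0, 0, 0, 0, -1]],
  ],
)

```text
time: 13.55
eef_pos: [422.5, -21.3, 76.1]
ee_rot: [0.191, -0.136, 0.972, 0.027]
force: [0.4, 0.4, -7.6]
gripper_width: 0.195
```

```bash
python3 - <<'E'
from h import *
s=sense();print(s["q"].round(3),s["eef_pos"],s["ee_rot"],s["gripper_width"],s["force"])
a,_=save("scene","s6.png");b,_=save("side","d6.png");cv2.imwrite("pics/6.png",np.hstack([cv2.resize(x,(400,300)) for x in (a,b)])[:,:,::-1])
print(px2w("side",(328,161),z=69))
spots(["scene","side"],{"pan_centre":69,"cup_lip":150})
print([(np.round(q["box"]),round(q["confidence"],2)) for q in look_for("side","pan_centre")[:2]])
print([(np.round(q["box"]),round(q["confidence"],2)) for q in look_for("scene","pan_centre")[:2]])
E
```

```text
[ 0.345 -0.108 -0.817  0.054 -0.475 -1.68 ] [422.45212437 -21.34476164  76.05260667] [ 0.19081875 -0.13620691  0.97175188  0.02709538] 0.19538679339282491 [ 0.39125312  0.36356009 -7.57593702]
[ 540.72643021 -311.28681038   69.        ]
scene pan_centre 0.73 [359. 170.] plane [ 534.4 -329.3   69. ] dep [277.7  -9.6 451.6]
scene cup_lip 0.66 [255. 204.] plane [557.4  23.6 150. ] dep [673.  -59.   -3.8]
side pan_centre 0.87 [330. 160.] plane [ 536.  -318.8   69. ] dep [ 536.5 -320.    68.3]
side cup_lip 0.83 [273. 188.] plane [547.3  35.  150. ] dep [549.6  30.8 147.3]
side cup_lip 0.41 [235. 221.] plane [557.  192.6 150. ] dep [657.9  48.6  32.5]
[(array([323., 157.,  41.,  34.]), 0.79)]
[(array([344., 161.,  30.,  36.]), 0.56)]
```

View pics/6.png

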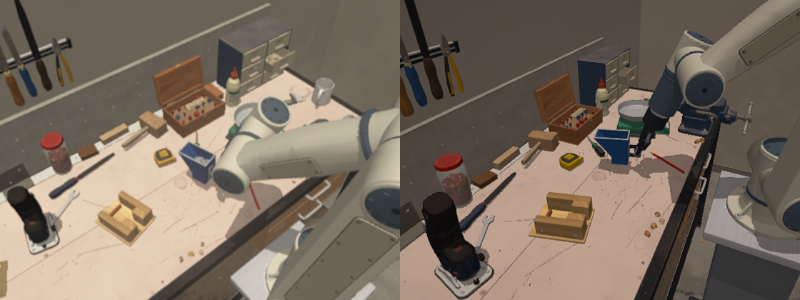

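Picture 6 shows the cup level in the air at (612,147) in the side half, held by its handle, weight intact. Next I'll check the pan centre and what stands behind the scale.

```bash
python3 - <<'E'
from h import *
im,d,X=cloud("side")
g=(d>0)&(np.hypot(X[...,0]-537,X[...,1]+318)<130)
m=g&(X[...,2]>96)&(X[...,2]<107);p=X[m][:,:2]
from scipy.optimize import least_squares
k=least_squares(lambda c:np.hypot(p[:,0]-c[0],p[:,1]-c[1])-90,[537,-318],loss="soft_l1",f_scale=3);print("pan",k.x,len(p),np.median(abs(k.fun)))
for cam in("side","scene"):
  if cam=="scene": im,d,X=cloud("scene")
  print(cam)
  for x in range(500,950,75):
    print(x,[int(X[mm][:,2].max()) if (mm:=(d>0)&(abs(X[...,0]-x)<38)&(abs(X[...,1]-y)<38)).sum()>5 else None for y in range(-100,-600,-75)])
E
```

```text
pan [ 527.65386183 -322.57516595] 144 1.77865998914654
side
500 [1, 1, 102, 70, 102, None, None]
575 [27, None, 101, 101, 102, None, None]
650 [24, 14, 2, 100, 2, None, None]
725 [71, 92, 89, 119, 240, 240, 240]
800 [74, 90, 90, 70, 240, 241, 241]
875 [272, 272, 272, 272, 272, 271, 272]
scene
500 [6, None, None, None, None, 5, 7]
575 [3, 5, 105, 104, 105, None, 13]
650 [26, 13, 101, 105, None, 5, 4]
725 [74, 94, 93, 117, 243, 242, 243]
800 [74, 93, 93, 74, 242, 244, 246]
875 [274, 277, 277, 278, 277, 276, 274]
```

Request:
play_rows(
  moves=[
    [[0, 0, 0, 0, 0, 1, -1], [0, 0, 0, 0, 0, 2, -1], [0, 0, 0, 0, 0, 2.5, -1], [0, 0, 0, 0, 0, 2.5, -1], [0, 0, 0, 0, 0, 2.5, -1], [0, 0, 0, 0, 0, 2, -1], [0, 0, 0, 0, 0, 1, -1], [0, 0, -0.02, -0.37, -0.7, 0, -1], [0, 0, -0.03, -0.37, -1.4, 0, -1], [0, 0, -0.045, -0.37, -2, 0, -1], [0, 0, -0.05, -0.37, -2.3, 0, -1], [0, 0, -0.05, -0.37, -2.5, 0, -1], [0, 0, -0.053, -0.37, -2.6, 0, -1], [0, 0, -0.053, -0.37, -2.6, 0, -1], [0, 0, -0.053, -0.37, -2.6, 0, -1], [0, 0, -0.05, -0.37, -2.5, 0, -1], [0, 0, -0.05, -0.37, -2.3, 0, -1], [0, 0, -0.045, -0.37, -2, 0, -1], [0, 0, -0.03, -0.37, -1.3, 0, -1], [0, 0, -0.03, -0.35, -0.6, 0, -1]],
  ],
)

```text
time: 16.15
eef_pos: [374.3, -275.8, 210.2]
ee_rot: [0.19, 0.139, 0.971, -0.027]
force: [0.2, -0.1, -6.0]
gripper_width: 0.193
```

```bash
cat >> h.py <<'E'
from scipy.spatial.transform import Rotation as R
def tool():
    s=sense();z=R.from_quat(np.roll(s["ee_rot"],-1)).as_matrix()
    t,y=z[:,2],z[:,1]; h=np.cross(y,[0,0,1]); h/=np.linalg.norm(h)
    if h[0]<0: h=-h
    print("t",s["time"],"tcp",s["eef_pos"].round(1),"pitch",np.degrees(np.arctan2(-t[2],t@h)).round(1),"head",np.degrees(np.arctan2(h[1],h[0])).round(1),"yz",y[2].round(3),"F",s["force"].round(2),"w",round(s["gripper_width"],3),"q",s["q"].round(2))
    return s,h
E
python3 -c "
from h import *
tool()
spots(['scene','side'],{'pan_centre':69,'cup_lip':275})"
```

```text
t 16.15 tcp [ 374.3 -275.8  210.2] pitch 67.8 head -16.3 yz 0.001 F [ 0.16 -0.06 -6.  ] w 0.193 q [-0.3  -0.15 -0.45 -0.01 -0.89 -1.55]
scene pan_centre 0.98 [359. 172.] plane [ 531.1 -325.6   69. ] dep [ 532.5 -327.3   66.9]
side pan_centre 0.78 [330. 159.] plane [ 539.4 -325.8   69. ] dep [ 539.9 -327.    68.4]
side cup_lip 0.66 [338.  97.] plane [ 515.1 -306.7  275. ] dep [ 508.1 -286.7  281.9]
```

Request:
play_rows(
  moves=[
    [[0.01, 0.035, 0, 0, 0, 0, -1], [0.0204, 0.0698, 0, 0.02, -0.03, 0, -1], [0.0204, 0.0698, 0, 0.02, -0.03, 0, -1], [0.0204, 0.0698, 0, 0.02, -0.03, 0, -1], [0.0204, 0.0698, 0, 0.02, -0.03, 0, -1], [0.0204, 0.0698, 0, 0.02, -0.03, 0, -1], [0.0204, 0.0698, 0, 0.02, -0.03, 0, -1], [0.0204, 0.0698, 0, 0.02, -0.03, 0, -1], [0.0204, 0.0698, 0, 0.02, -0.03, 0, -1], [0.0204, 0.0698, 0, 0.02, -0.03, 0, -1], [0.0204, 0.0698, 0, 0.02, -0.03, 0, -1], [0.0204, 0.0698, 0, 0.02, -0.03, 0, -1], [0.0104, 0.0348, 0, 0, 0, 0, -1], [0, 0, 0, 0, 0, 0, -1], [0, 0, 0, 0, 0, 0, -1]],
  ],
)

```text
time: 17.95
eef_pos: [379.4, -278.3, 212.1]
ee_rot: [-0.234, 0.135, 0.962, 0.035]
force: [-0.0, 0.3, -6.3]
gripper_width: 0.194
```

```bash
python3 -c "
from h import *
tool()
a,_=save('scene','s7.png');b,_=save('side','d7.png');w,_=save('wrist','w7.png')
cv2.imwrite('pics/7.png',np.vstack([np.hstack([a[80:280,250:450],b[60:260,230:430]]).repeat(2,0).repeat(2,1)])[:,:,::-1])
spots(['scene','side'],{'cup_lip':150})"
```

```text
t 17.95 tcp [ 379.4 -278.3  212.1] pitch 117.4 head -16.1 yz 0.004 F [-0.03  0.3  -6.3 ] w 0.194 q [-0.3   0.44  0.22  0.   -1.83 -1.55]
side cup_lip 0.75 [334. 140.] plane [ 518.5 -297.8  150. ] dep [ 513.3 -283.3  156.7]
```

View pics/7.png

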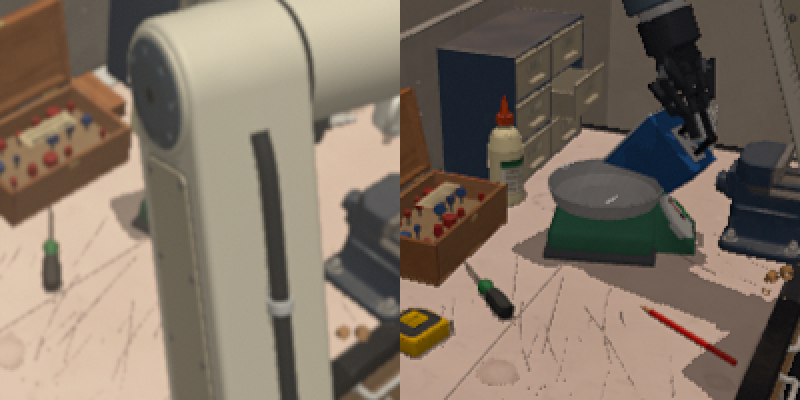

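The cup is tilted 50°, its lip above the near half of the pan (about (605,165) in the right crop); pan empty. Continuing to 60°, pivoting about the lip and lowering it 20 mm.

Request:
play_rows(
  moves=[
    [[0.0122, 0.0419, 0, 0.31, -0.09, 0.1, -1], [0.0122, 0.0419, 0, 0.31, -0.09, 0.1, -1], [0.0122, 0.0419, 0, 0.31, -0.09, 0.1, -1], [0.0122, 0.0419, 0, 0.31, -0.09, 0.1, -1], [0, 0, 0, 0, 0, 0, -1], [0, 0, 0, 0, 0, 0, -1], [0, 0, 0, 0, 0, 0, -1], [0, 0, 0, 0, 0, 0, -1]],
  ],
)

```text
time: 19.1
eef_pos: [390.3, -282.0, 217.1]
ee_rot: [-0.318, 0.133, 0.938, 0.047]
force: [-1.1, -0.1, -6.0]
gripper_width: 0.196
```

```bash
cat >> h.py <<'E'
def nuts():
    s,h=tool();F=[s["force"][2]]
    for i in range(3):
        im,d=read_camera("side");F.append(sense()["force"][2])
    print("Fz",np.mean(F).round(2),np.round(F,2),"nuts seen",[(np.round(q["box"]).tolist(),round(q["confidence"],2)) for q in look_for("side","nut_0")[:6] if q["confidence"]>.2])
    return im
E
python3 -c "
from h import *
nuts()"
```

```text
t 19.1 tcp [ 390.3 -282.   217.1] pitch 127.5 head -16.2 yz 0.004 F [-1.08 -0.11 -5.97] w 0.196 q [-0.3   0.58  0.37  0.01 -2.02 -1.56]
Fz -5.74 [-5.97 -5.31 -5.19 -6.48] nuts seen [([330.0, 156.0, 5.0, 2.0], 0.63)]
```

Request:
play_rows(
  moves=[
    [[0.0049, 0.0168, 0, 0.15, -0.04, 0.22, -1], [0.0049, 0.0168, 0, 0.15, -0.04, 0.22, -1], [0, 0, 0, 0, 0, 0, -1], [0, 0, 0, 0, 0, 0, -1], [0.0049, 0.0168, 0, 0.15, -0.04, 0.22, -1], [0.0049, 0.0168, 0, 0.15, -0.04, 0.22, -1], [0, 0, 0, 0, 0, 0, -1], [0, 0, 0, 0, 0, 0, -1], [0, 0, 0, 0, 0, 0, -1], [0, 0, 0, 0, 0, 0, -1]],
  ],
)

```text
time: 20.3
eef_pos: [396.5, -283.5, 225.2]
ee_rot: [-0.351, 0.131, 0.926, 0.052]
force: [0.2, -0.5, -6.2]
gripper_width: 0.191
```

```bash
python3 -c "
from h import *
nuts()"
```

```text
t 20.3 tcp [ 396.5 -283.5  225.2] pitch 131.6 head -16.2 yz 0.004 F [ 0.17 -0.5  -6.2 ] w 0.191 q [-0.29  0.63  0.45  0.01 -2.11 -1.56]
Fz -5.98 [-6.2  -5.6  -6.18 -5.95] nuts seen [([327.0, 156.0, 10.0, 4.0], 0.39)]
```

Request:
play_rows(
  moves=[
    [[0.0049, 0.0168, 0, 0.17, -0.05, 0.21, -1], [0.0049, 0.0168, 0, 0.17, -0.05, 0.21, -1], [0, 0, 0, 0, 0, 0, -1], [0, 0, 0, 0, 0, 0, -1], [0, 0, 0, 0, 0, 0, -1], [0, 0, 0, 0, 0, 0, -1], [0, 0, 0, 0, 0, 0, -1], [0, 0, 0, 0, 0, 0, -1]],
  ],
)

```text
time: 21.3
eef_pos: [399.8, -284.5, 229.6]
ee_rot: [-0.368, 0.13, 0.919, 0.054]
force: [0.3, 0.3, -4.0]
gripper_width: 0.193
```

```bash
python3 -c "
from h import *
nuts()"
```

```text
t 21.3 tcp [ 399.8 -284.5  229.6] pitch 133.6 head -16.2 yz 0.004 F [ 0.32  0.29 -4.03] w 0.193 q [-0.29  0.66  0.49  0.01 -2.16 -1.56]
Fz -4.82 [-4.03 -5.62 -4.83 -4.81] nuts seen [([321.0, 159.0, 10.0, 13.0], 0.5)]
```

```bash
python3 -c "
from h import *
im=nuts()
cv2.imwrite('pics/8.png',cv2.resize(im[90:210,270:400],None,fx=5,fy=5,interpolation=cv2.INTER_CUBIC)[:,:,::-1])"
```

```text
t 21.5 tcp [ 399.9 -284.5  229.4] pitch 133.6 head -16.2 yz 0.004 F [-0.6   0.19 -5.27] w 0.191 q [-0.29  0.66  0.49  0.01 -2.16 -1.56]
Fz -4.85 [-5.27 -4.22 -4.86 -5.04] nuts seen [([326.0, 156.0, 5.0, 8.0], 0.43)]
```

View pics/8.png

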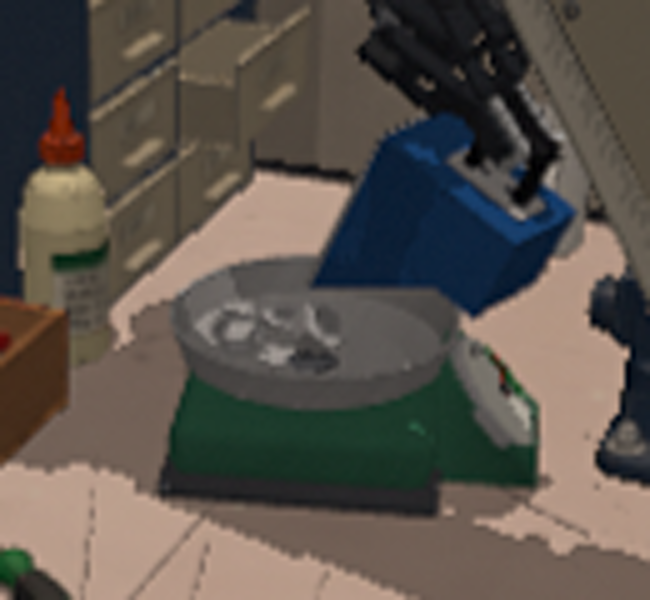

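Nuts are in the pan around (230–340, 310–360) of the crop, perhaps 3–4; the force suggests about 2. I'll average the force and look for the dial in the wrist view.

```bash
python3 -c "
from h import *
F=[];A=0
for i in range(12):
    im,d=read_camera('side');F.append(sense()['force'][2]);A=A+im.astype(float)/12
print(np.mean(F),np.std(F)/12**.5)
A=A.clip(0,255).astype(np.uint8)
w,_=read_camera('wrist')
c=cv2.resize(A[135:195,300:385],(680,480),interpolation=cv2.INTER_CUBIC)[:, :400+280]
cv2.imwrite('pics/9.png',np.hstack([cv2.resize(c,(450,318)),cv2.resize(w,(350,318))])[:,:,::-1])"
```

```text
-4.492362352186425 0.16391113145351158
```

View pics/9.png

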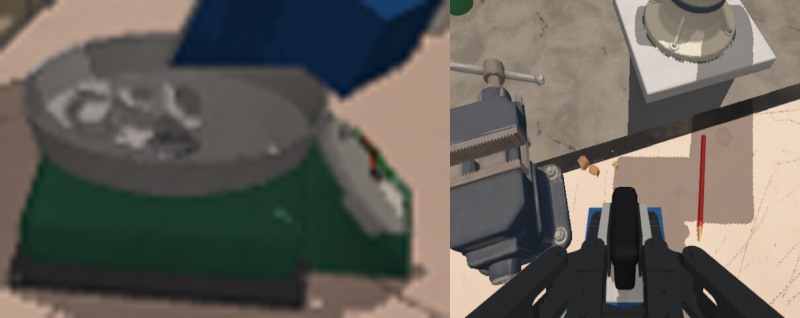

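The left crop shows three or four nuts bunched at (60–200, 80–150). The pan sinks 2 mm per nut, and bare floor read 68.3 mm when empty, so I'll measure it by depth.

```bash
python3 -c "
from h import *
im,d,X=cloud('side')
np.set_printoptions(linewidth=150)
print(X[152:170:2,318:362:4,2].round(1))
tool()"
```

```text
[[ 91.8  67.   76.9  88.5  85.5  84.6  69.6  70.1  73.9  78.5  86.8]
 [ 67.9  81.1  79.7  84.2 663.1  78.9  63.4  64.6  68.   73.7  80.9]
 [ 61.   79.9  73.9  81.3  61.9  75.6  61.5  63.3 663.1  69.2  76.2]
 [ 68.7  71.7  67.6  72.3  75.8  71.6  59.4  63.1  64.9  66.7  73.8]
 [ 67.8  60.4  63.9  61.8  65.9  62.4  60.1  60.2  63.4  67.9  94.5]
 [ 59.4  63.1  62.6  61.   61.9  59.1  62.5  63.4  62.5  95.3  83.6]
 [ 92.9 663.1  62.4  63.2  61.   63.5  62.2  96.   94.1  87.3  79.2]
 [ 84.   88.2  88.3  93.3  93.5  92.9  91.7  90.6  83.8  76.   75.4]
 [ 77.   81.   82.3  84.8  85.2  86.6  83.5  79.8  75.2  54.5  67.5]]
t 22.4 tcp [ 399.9 -284.5  229.3] pitch 133.6 head -16.2 yz 0.004 F [-0.02  0.56 -4.1 ] w 0.19 q [-0.29  0.66  0.49  0.01 -2.16 -1.56]
```

The floor has sunk about 6.5–7 mm and the force has dropped by about 2.6 nuts' weight, so three nuts, maybe four, are out. That is in the band, so I'll tilt the cup back.

Request:
play_rows(
  moves=[
    [[-0.0135, -0.046, 0, 0, 0, 0.2, -1], [-0.0269, -0.0922, 0, -0.2, 0.07, 0.3, -1], [-0.0269, -0.0922, 0, -0.2, 0.07, 0.3, -1], [-0.0269, -0.0922, 0, -0.2, 0.07, 0.3, -1], [-0.0269, -0.0922, 0, -0.2, 0.07, 0, -1], [-0.0269, -0.0922, 0, -0.2, 0.07, 0, -1], [-0.0269, -0.0922, 0, -0.2, 0.07, 0, -1], [-0.0269, -0.0922, 0, -0.2, 0.07, 0, -1], [-0.0269, -0.0922, 0, -0.2, 0.07, 0, -1], [-0.0269, -0.0922, 0, -0.2, 0.07, 0, -1], [-0.0269, -0.0922, 0, -0.2, 0.07, 0, -1], [-0.0269, -0.0922, 0, -0.2, 0.07, 0, -1], [-0.0135, -0.046, 0, -0.2, 0.07, 0, -1], [0, 0, 0, 0, 0, 0, -1], [0, 0, 0, 0, 0, 0, -1], [0, 0, 0, 0, 0, 0, -1]],
  ],
)

```text
time: 24.0
eef_pos: [375.9, -276.1, 240.1]
ee_rot: [0.191, 0.137, 0.972, -0.027]
force: [0.9, -0.5, -4.0]
gripper_width: 0.198
```

```bash
python3 -c "
from h import *
tool();F=[]
for i in range(8):
    im,d,X=cloud('side');F.append(sense()['force'][2])
print('Fz',np.mean(F),'floor',np.median(X[160:165,326:344,2]))
a,_=read_camera('scene');w,_=read_camera('wrist')
b=look_for('scene','scale_pointer');print(b[:2]);print(look_for('scene','pan_centre')[:1])
cv2.imwrite('pics/10.png',np.hstack([cv2.resize(a[110:230,280:440],(480,360),interpolation=cv2.INTER_CUBIC),cv2.resize(w,(320,360))])[:,:,::-1])
cv2.imwrite('pics/raw10.png',a[:,:,::-1])"
```

```text
t 24.0 tcp [ 375.9 -276.1  240.1] pitch 67.7 head -16.0 yz 0.0 F [ 0.88 -0.53 -3.98] w 0.198 q [-0.3  -0.17 -0.38 -0.01 -0.97 -1.54]
Fz -4.402946677766161 floor 62.14055229396314
[]
[{'box': [360.1, 167.8, 61.5, 45.8], 'confidence': 0.74}]
```

View pics/10.png

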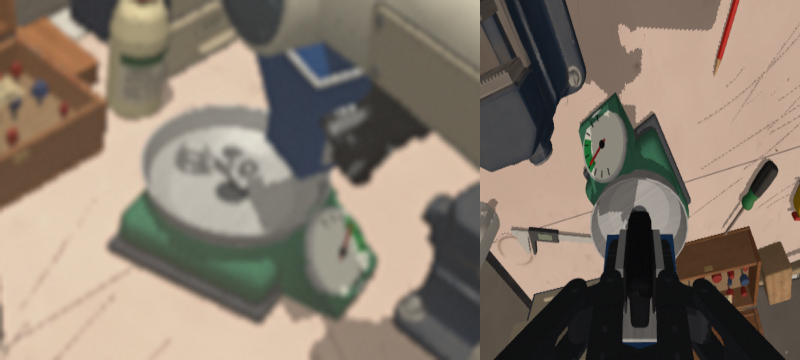

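The scene crop shows the nuts in the pan at (180–260,150–200). The wrist view shows the dial with the red pointer at (590,163), inside the green band; weight and sinkage agree on three or four nuts. Taking the cup back to the free spot on the bench.

Request:
play_rows(
  moves=[
    [[0, 0, 0.02, 0.37, 0.7, 0, -1], [0, 0, 0.03, 0.37, 1.4, 0, -1], [0, 0, 0.045, 0.37, 2, 0, -1], [0, 0, 0.05, 0.37, 2.3, 0, -1], [0, 0, 0.05, 0.37, 2.5, 0, -1], [0, 0, 0.053, 0.37, 2.6, 0, -1], [0, 0, 0.053, 0.37, 2.6, 0, -1], [0, 0, 0.053, 0.37, 2.6, 0, -1], [0, 0, 0.05, 0.37, 2.5, -0.5, -1], [0, 0, 0.05, 0.37, 2.3, -1, -1], [0, 0, 0.045, 0.37, 2, -1.5, -1], [0, 0, 0.03, 0.37, 1.3, -2, -1], [0, 0, 0.03, 0.35, 0.6, -2, -1], [0, 0, 0, 0, 0, -2.5, -1], [0, 0, 0, 0, 0, -2.5, -1], [0, 0, 0, 0, 0, -2.5, -1], [0, 0, 0, 0, 0, -2, -1], [0, 0, 0, 0, 0, -1.5, -1], [0, 0, 0, 0, 0, -0.7, -1], [0, 0, 0, 0, 0, 0, -1]],
  ],
)

```text
time: 26.6
eef_pos: [423.4, -22.0, 52.7]
ee_rot: [0.191, -0.137, 0.972, 0.027]
force: [0.9, 0.7, -4.0]
gripper_width: 0.194
```

```bash
python3 -c "
from h import *
tool()
spots(['side','scene'],{'tape_measure_mid':17,'cup_lip':124})"
```

```text
t 26.6 tcp [423.4 -22.   52.7] pitch 67.7 head 16.0 yz 0.0 F [ 0.86  0.65 -4.04] w 0.194 q [ 0.34 -0.06 -0.86  0.06 -0.39 -1.68]
side tape_measure_mid 0.92 [236. 220.] plane [672.6  21.8  17. ] dep [660.5  39.3  31.2]
side cup_lip 0.82 [273. 196.] plane [552.4  28.  124. ] dep [552.1  28.6 124.4]
scene tape_measure_mid 0.85 [225. 218.] plane [668.3  48.1  17. ] dep [655.4  55.7  33.9]
scene cup_lip 0.76 [256. 209.] plane [560.9  18.7 124. ] dep [559.5  19.7 125.8]
```

Request:
play_rows(
  moves=[
    [[0, 0, 0, 0, 0, -0.7, -1], [0, 0, 0, 0, 0, -0.7, -1], [0, 0, 0, 0, 0, -0.5, -1], [0, 0, 0, 0, 0, -0.3, -1], [0, 0, 0, 0, 0, -0.2, -1], [0, 0, 0, 0, 0, 0, -1], [0, 0, 0, 0, 0, 0, -1]],
  ],
)

```text
time: 27.6
eef_pos: [423.9, -22.0, 29.3]
ee_rot: [0.192, -0.137, 0.971, 0.027]
force: [-0.4, -0.1, -5.1]
gripper_width: 0.193
```

Request:
play_rows(
  moves=[
    [[0, 0, 0, 0, 0, -0.1, -1], [0, 0, 0, 0, 0, -0.1, -1], [0, 0, 0, 0, 0, 0, -1], [0, 0, 0, 0, 0, 0, -1]],
  ],
)

```text
time: 28.0
eef_pos: [425.2, -21.7, 28.5]
ee_rot: [0.194, -0.137, 0.971, 0.027]
force: [-3.0, -1.4, 5.9]
gripper_width: 0.194
```

Request:
play_rows(
  moves=[
    [[0, 0, 0, 0, 0, 0, -0.3], [0, 0, 0, 0, 0, 0, 0.2], [0, 0, 0, 0, 0, 0, 0.2], [0, 0, 0, 0, 0, 0, 0.2], [0, 0, 0, -0.3, -0.1, 1, 0.2], [0, 0, 0, -0.4, -0.1, 1.5, 0.2], [0, 0, 0, -0.4, -0.1, 1.5, 0.2], [0, 0, 0, -0.4, -0.1, 1.5, 0.2], [0, 0, 0, -0.4, -0.1, 1.5, 0.2], [0, 0, 0, -0.4, -0.1, 3, 0.2], [0, 0, 0, 0, 0, 4, 0.2], [0, 0, 0, 0, 0, 3, 0.2], [0, 0, 0, 0, 0, 1, 0.2], [0, 0, 0, 0, 0, 0, 0.2], [0, 0, 0, 0, 0, 0, 0.2]],
  ],
)

```text
time: 29.5
eef_pos: [400.1, -28.1, 205.8]
ee_rot: [0.191, -0.136, 0.972, 0.027]
force: [-0.3, 0.1, -0.5]
gripper_width: 0.601
```

```bash
python3 -c "
from h import *
tool()
im,d,X=cloud('side');print('floor',np.median(X[160:165,326:344,2]))
w,dw,Y=cloud('wrist');a,_=read_camera('scene')
cv2.imwrite('pics/11.png',np.vstack([np.hstack([cv2.resize(w,(400,300)),cv2.resize(im,(400,300))]),np.hstack([cv2.resize(a,(400,300)),cv2.resize(im[120:210,280:400],(400,300))])])[:,:,::-1])
m=(dw>0)&(Y[...,2]>92)&(Y[...,2]<108)&(abs(Y[...,0]-510)<90)&(abs(Y[...,1])<80)
print(cv2.minAreaRect(Y[m][:,:2].astype(np.float32)),Y[m][:,2].mean(),Y[m][:,2].std())
spots(['side','scene'],{'tape_measure_mid':17,'cup_lip':100,'cup_handle':39})"
```

```text
t 29.5 tcp [400.1 -28.1 205.8] pitch 67.7 head 16.0 yz 0.001 F [-0.3   0.08 -0.48] w 0.601 q [ 0.35 -0.31 -0.58  0.03 -0.91 -1.66]
floor 62.29604935620978
((504.851806640625, 1.3828201293945312), (116.87140655517578, 65.83340454101562), 16.482667922973633) 99.9843626605513 3.8733216195991425
side tape_measure_mid 0.66 [235. 220.] plane [673.   26.2  17. ] dep [661.4  42.9  30.5]
side cup_lip 0.57 [275. 205.] plane [547.7  29.2 100. ] dep [547.   30.4 100.9]
side cup_handle 0.52 [333. 226.] plane [414.7 -27.4  39. ] dep [411.3 -17.6  46.2]
scene tape_measure_mid 0.84 [229. 215.] plane [670.1  32.2  17. ] dep [659.6  38.6  30.7]
scene cup_lip 0.91 [256. 219.] plane [553.7  26.1 100. ] dep [554.5  25.6  99. ]
scene cup_handle 0.5 [306. 256.] plane [418.  -26.5  39. ] dep [408.6 -17.3  56.4]
```

View pics/11.png

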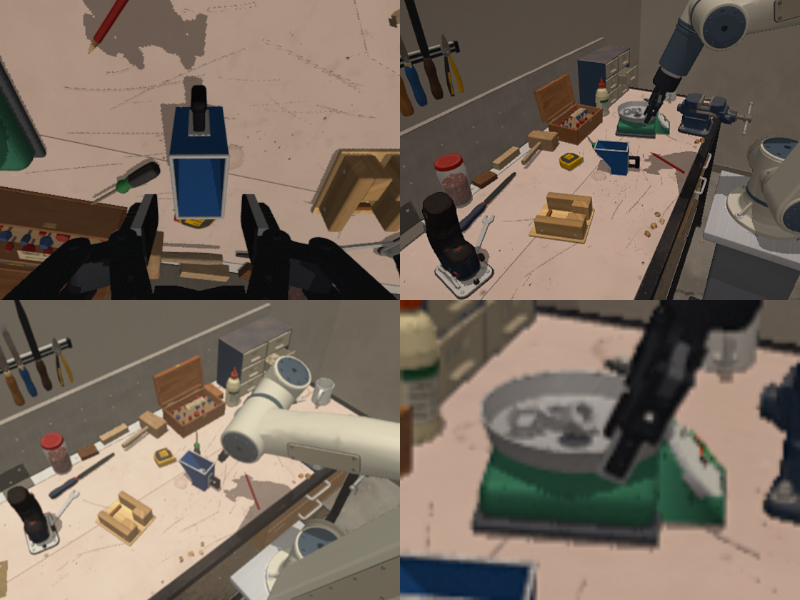

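The cup stands upright on the bench, rim level at 100 mm. The tape, cradle and bench look undisturbed, with no stray nuts. One last zoom on the dial settles the pointer reading.

```bash
python3 -c "
import cv2
a=cv2.imread('pics/10.png');c=a[85:200,565:665];c=cv2.resize(c,(int(100*1.75*3.5),int(115*1.167*3.5)),interpolation=cv2.INTER_CUBIC);cv2.imwrite('pics/12.png',c)"
```

```text
(no output)
```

View pics/12.png

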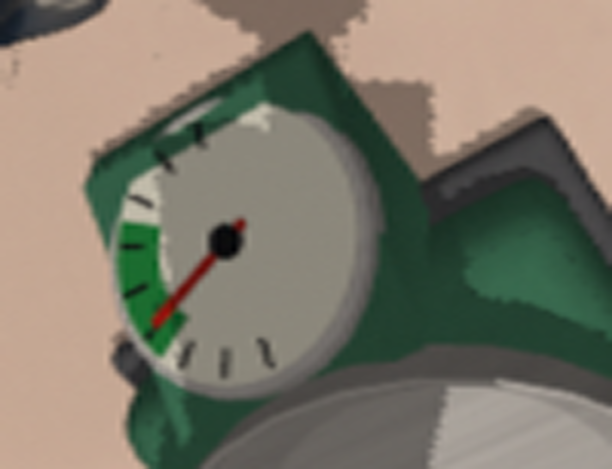

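The pointer at (155,325) sits on the third tick (1.2 rad, three nuts), inside the green band. Handing in.

```bash
python3 -c "
from bench import *
print(finish_job())"
```

```text
the job is handed in; nothing more can be done
None
```

I weighed out three nuts and handed the job in at about 30 s of the 66 s allowed. I used 12 pictures, two over the budget.

I lifted the cup from the cradle and stood it on the open bench. I then let go, took it again by the handle and tipped it to about 66° over the pan. After that I tilted it back and stood it upright on the bench again, outside the cradle.

- **Dial:** the pointer rested on the 1.2 rad tick (three nuts), inside the green band. That reading was taken before the cup went back to the bench. Afterwards only the pan depth was checked again, and it had not changed.
- **Count:** the pan had sunk about 6–7 mm, which suggests three to three and a half nuts. The weight loss at the wrist came out at about 2.7 nuts, slightly low, but within the force reading's noise. Some views looked like three or four nuts, but the dial settles it at three.
- **Cup and bench:** the cup stands upright with its rim at 100 mm, and the gripper is clear of it. The four nuts left in the cup were hidden by its back wall in the final picture, so that count comes from its weight. No stray nuts were visible, and the tape measure's position matched the first readings within detection scatter.

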